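Fan out picture frames along a garage-sale tray

ROBOT

A 6-joint arm with a two-finger parallel gripper is mounted at the origin on the work surface. World frame = base frame: x ahead of the robot, y to its left, z up, the work surface at z = 0. Lengths are in m, angles in rad, forces in N, time in s.
With the tool pointing down it reaches from about 0.3 to 0.875 m from the base axis. Payload 6.4 kg.
Tool frame: the origin (TCP) lies between the finger pads; the fingertips stand 19 mm ahead of it and the grasp point (between the pads) is the TCP (ctrl.tips_ahead is the z of the fingertips in the tool frame, in m); z points along the fingers, y is the line along which they close (so a half turn about z gives the same grasp; the last joint's range is limited). The gripper opens to 85 mm and grips with 20 to 120 N. Pads are 22 mm wide; open, the fingers measure 114 mm over their backs; the gripper's body (76 mm by 85 mm) begins 54 mm behind the grasp point. The pads swing forward as they close: fully open they stand 13 mm farther back than shut.
Start: joints at [0.968, 0.181, 1.607, -0, 1.354, -0.206], TCP at [0.222, 0.53, 0.25] pointing down, gripper open.
Joint ranges: [-2.99, 2.99], [-0.89, 2.07], [0.3, 2.58], [-1.14, 4.28], [0, 2.63], [-3.12, 3.12]. Speed limits (rad/s): [2.57, 2.57, 3.01, 3.14, 3.14, 3.14].

INTERFACE

Orientations are given as a unit quaternion [w, x, y, z].
In Python, from bench import readout, vision, ctrl gives the robot as it stands.
- The arm moves only by the tool play_rows, never from a script. Its arguments are lists of equal length, an entry for each row: "xyz": the shift along the tool's x, y, z in mm, a list of three; "rot": the turn, a rotation vector about the tool's x, y, z in rad, a list of three; "grip": the opening, from 0 (shut) to 1 (fully open). In form: {"xyz": [[x, y, z], ...], "rot": [[rx, ry, rz], ...], "grip": [grip, ...]}. A call has exactly 10 rows; each row is the pose to reach, as a shift and turn from the pose commanded when the call began, along the tool's axes at that moment; what a row does not reach only later rows make up. A row lasts 1/8 s, in which the tool goes at most 62.5 mm and 10.7 degrees, less where a joint would pass 70% of its speed; a pose out of reach is approached as far as the arm can. A call with a gripper value outside its range is refused whole. The fingers move at their own pace and stop on an object; the grip force is fixed at half the most. Time passes only in rows, so rows that repeat a pose let the fingers close, or fill a call up. It gives the time, the measured TCP pose, the force, the opening and the grip force at its end, in the units of the state.
- readout.get_obs(): the state, without advancing time (a new reading comes with each control period).
- vision.camera(name): name is "scene" or "top" or "wrist"; returns a dict with "color" (420x560x3 uint8, red, green, blue), "depth" (420x560 float32, m along the optical axis (not along the pixel's ray), 0 where there is no reading), "camera_matrix" (3x3 intrinsics, pixels), "k1" (the pictures are not rectified: a ray, as slopes to the right and down, at radius r is drawn at 1 + k1 r^2 times it, then the intrinsics apply), "extrinsics" (4x4, takes a point from camera to world coordinates); the wrist camera has in their place "hand_eye" (4x4, takes a point from camera to tool coordinates, whose origin is the TCP and whose axes are the flange's). Camera axes: x right, y down, z forward; pixel columns grow to the right and rows downward; lengths in m; the calibration is good to about 2 mm. A picture is of the moment at which its call begins: read the wrist's pose just before it.
- ctrl.hand_in(): hands the job in; it is judged then, once.
The state is a dict: "time_s": time; "q": joint angles; "dq": joint speeds; "joint_efforts": joint torques, N m; "eef_pos": TCP position; "eef_rot": TCP orientation; "wrist_force": force on the tool from outside, world axes, zero at the start; "torque": the same for the moment, N m; "opening": opening from 0.0 (shut) to 1.0 (fully open); "grasp_force": force on a finger pad.
Only numpy, scipy, OpenCV 4.12 (cv2) and the standard library are available. Lean on these libraries where they do the work, as an engineer would, in place of code of your own. Each camera call takes 0.05 s, during which the arm holds its last target. There are 200 camera calls.

TASK

Finish the display in the long wooden tray: take the two loose rectangular picture frames of the same size as the one already in the tray and lay them, face up, in one straight overlapping row that runs from that frame towards the tray's empty end, like roof shingles. Each frame goes lengthwise along the row and covers about one third of the length of the frame before it, its other end coming down on the tray's floor; either of the two may go first. Leave the frame already in the tray, the square frame, the tin and the mug where they are, and set the frames down rather than dropping them.

Things in the scene. Friction and masses are not known exactly. Their poses are not given: they have to be found in the camera images.
- tray: long shallow light-wood tray fixed on the table, 330 x 160 mm outside, floor 5 mm thick, walls 5 mm thick whose rims are 14 mm above the table. Origin: centre of the underside, on the table. x: along the length towards the end where frame_first lies (roughly away from the robot); the empty end is at -x. y: across, z: up.
- frame_first: the frame already in the tray: rectangular dark-wood picture frame face up, pale mount, grey print, 110 x 64 x 10 mm, about 90 g; loose, flat on the tray floor, about 88 mm to +x of the tray's centre, within 10 mm and 3 degrees of its midline. Origin: centre of the underside; x along the length, y along the width, z up. Its x points as the tray's does: the row runs along -x.
- frame_a: loose rectangular dark-wood picture frame face up, pale mount, grey print, 110 x 64 x 10 mm, about 70 g. It starts flat on the bare table; its long side points roughly along world x. Origin: centre of the underside; x along the length, y along the width, z up.
- frame_b: loose, identical to frame_a: rectangular dark-wood picture frame face up, pale mount, grey print, 110 x 64 x 10 mm, about 70 g. It starts flat on the bare table; its long side points roughly along world x. Origin: centre of the underside; x along the length, y along the width, z up.
- square_frame: bystander: square dark-wood frame of the same moulding, 80 x 80 mm, 10 mm thick, loose on the table. Origin: centre of the underside.
- tin: bystander: flat closed metal tin, 97 x 62 mm, 24 mm high, loose on the table. Origin: centre of the underside.
- mug: bystander: white mug, 80 mm across and 90 mm high, standing beyond the frames. Origin: centre of the underside.
Not all that is in view belongs to the job. What is shaped like the frame_a but pink is not meant.

How it is judged:
On the way:
1. one of the two frames lies overlapping the frame already in the tray, released (((x of frame_a in the frame of frame_first between -0.092 and -0.055 m and y of frame_a in the frame of frame_first between -0.022 and 0.022 m and z of frame_a in the frame of frame_first between 0.003 and 0.019 m and angle between the x axis of frame_a and the x axis of frame_first, either way round below 0.3 rad and angle between frame_a's own z axis and vertical below 0.26 rad and linear speed of frame_a below 0.02 m/s and contact force between frame_a and the fingers below 0.05 N) or (x of frame_b in the frame of frame_first between -0.092 and -0.055 m and y of frame_b in the frame of frame_first between -0.022 and 0.022 m and z of frame_b in the frame of frame_first between 0.003 and 0.019 m and angle between the x axis of frame_b and the x axis of frame_first, either way round below 0.3 rad and angle between frame_b's own z axis and vertical below 0.26 rad and linear speed of frame_b below 0.02 m/s and contact force between frame_b and the fingers below 0.05 N))), for 0.2 s.
At the end, for the whole second after the job is handed in: Both frames released, still, face up (tilt < 15 deg), each with origin 55-92 mm along the row from the one before (last: 110-184 mm from frame_first), 22 mm sideways, 17 deg in direction (slope included), origin 3-19 mm above frame_first's, which lies flat within 20 mm of its start (((x of frame_a in the frame of frame_first between -0.092 and -0.055 m and y of frame_a in the frame of frame_first between -0.022 and 0.022 m and z of frame_a in the frame of frame_first between 0.003 and 0.019 m and angle between the x axis of each of frame_a, frame_b and the x axis of frame_first, either way round below 0.3 rad and angle between each of frame_a, frame_b's own z axis and vertical below 0.26 rad and x of frame_b in the frame of frame_first between -0.184 and -0.11 m and y of frame_b in the frame of frame_first between -0.022 and 0.022 m and z of frame_b in the frame of frame_first between 0.003 and 0.019 m and horizontal distance between frame_a and frame_b between 0.055 and 0.092 m) or (x of frame_b in the frame of frame_first between -0.092 and -0.055 m and y of frame_b in the frame of frame_first between -0.022 and 0.022 m and z of frame_b in the frame of frame_first between 0.003 and 0.019 m and angle between the x axis of each of frame_b, frame_a and the x axis of frame_first, either way round below 0.3 rad and angle between each of frame_b, frame_a's own z axis and vertical below 0.26 rad and x of frame_a in the frame of frame_first between -0.184 and -0.11 m and y of frame_a in the frame of frame_first between -0.022 and 0.022 m and z of frame_a in the frame of frame_first between 0.003 and 0.019 m and horizontal distance between frame_b and frame_a between 0.055 and 0.092 m)) and linear speed of each of frame_a, frame_b below 0.02 m/s and contact force between each of frame_a, frame_b and the fingers below 0.05 N and distance of frame_first from where it was at the start of the episode below 0.02 m and angle between frame_first's own z axis and vertical below 0.1 rad and z of frame_first in the frame of tray between 0.002 and 0.009 m); the robot touches nothing.
It fails at once if the square frame is moved more than 25 mm (distance of square_frame from where it was at the start of the episode above 0.025 m).
It fails at once if the tin is moved more than 25 mm (distance of tin from where it was at the start of the episode above 0.025 m).
It fails at once if the mug is moved more than 25 mm (distance of mug from where it was at the start of the episode above 0.025 m).
It fails at once if a frame is dropped: out of the fingers with its centre more than 50 mm above the table ((height (world z) of frame_a above 0.05 m and contact force between frame_a and the fingers below 0.05 N) or (height (world z) of frame_b above 0.05 m and contact force between frame_b and the fingers below 0.05 N)).
It also fails if it takes over 51 s, if anything falls off the work surface, if the arm or the gripper's body presses on something with over 40 N, if the wrist force passes 120 N, or if a joint passes its speed limit or range.

## Working session

There is one attempt and no reset: what is moved stays moved. The work goes in short steps, Python scripts to look and compute and a tool call to move; the robot and the scene stay as the last step left them, time stands still between calls to the robot, and variables do not carry over. Pictures are saved under pics/ and viewed, at most 10 in all, crops included, and the job is handed in when it is done.

Besides the shell and the picture viewer there is one more tool, called by a JSON object that holds its "op" and its "data". play_rows: Moves the arm, as the interface text tells. Its arguments: {"type":"object","properties":{"xyz":{"type":"array","items":{"type":"array","items":{"type":"number"}}},"rot":{"type":"array","items":{"type":"array","items":{"type":"number"}}},"grip":{"type":"array","items":{"type":"number"}}},"required":["xyz","rot","grip"]}

```bash
mkdir -p pics; cat > h.py <<'E'
import numpy as np, cv2
from bench import readout, vision, ctrl
from scipy.spatial.transform import Rotation as R
def pose():
    o=readout.get_obs(); q=np.array(o["eef_rot"]); T=np.eye(4)
    T[:3,:3]=R.from_quat(q[[1,2,3,0]]).as_matrix(); T[:3,3]=o["eef_pos"]; return T
def grab(n):
    T=pose(); c=vision.camera(n)
    c["E"]=T@c["hand_eye"] if n=="wrist" else np.array(c["extrinsics"]); return c
def rays(c,uv):
    K=np.array(c["camera_matrix"]); uv=np.array(uv,float).reshape(-1,1,2)
    d=cv2.undistortPoints(uv,K,np.array([c["k1"],0,0,0.]))[:,0]
    return np.c_[d,np.ones(len(d))]@c["E"][:3,:3].T, c["E"][:3,3]
def plane(c,uv,z):
    d,o=rays(c,uv); return o+d*((z-o[2])/d[:,2])[:,None]
def save(c,n): cv2.imwrite("pics/"+n,c["color"][:,:,::-1])
E
python3 - <<'E'
from h import *
import pickle
for n in("top","scene"):
    c=grab(n); save(c,n+".png"); pickle.dump(c,open(n+".pkl","wb")); print(n,c["E"].round(3).tolist(),c["k1"])
o=readout.get_obs();print(o["time_s"],o["eef_pos"],o["eef_rot"])
print(ctrl.tips_ahead)
E
```

```text
top [[0.025, -0.995, 0.096, 0.424], [-0.999, -0.022, 0.027, -0.101], [-0.025, -0.097, -0.995, 1.144], [0.0, 0.0, 0.0, 1.0]] -0.07550965664111046
scene [[-0.176, 0.749, -0.639, 1.178], [0.984, 0.139, -0.108, 0.016], [0.008, -0.648, -0.762, 0.79], [0.0, 0.0, 0.0, 1.0]] -0.032313447633517914
0.1 [0.22191249 0.52994841 0.24946404] [-3.26329089e-04  1.97104608e-01  9.80382139e-01 -7.26289507e-04]
0.019
```

View pics/top.png

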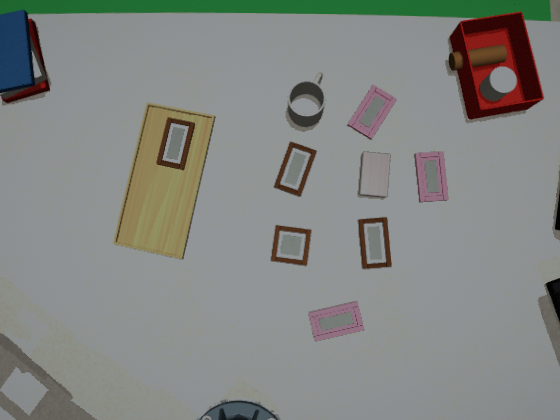

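View pics/scene.png

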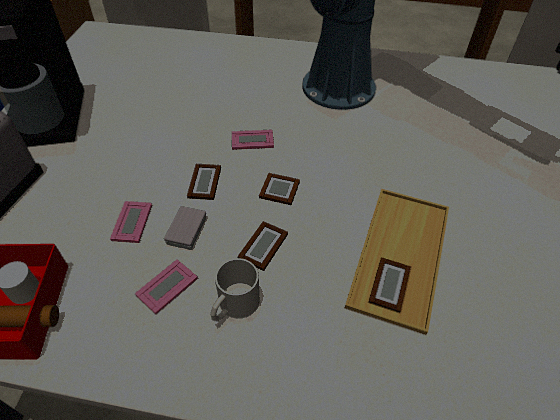

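The top view shows frame_first at (176,143) in the tray, one loose frame at (295,169) below the mug (306,104), the other at (374,243) below the tin (374,174), and the square frame at (291,245). In the scene view they are at (390,284), (263,245), (205,181) and (280,188).

```bash
cat > m.py <<'E'
from h import *
import pickle
P={"top":[(176,143),(295,169),(374,243),(291,245)],"scene":[(390,284),(263,245),(205,181),(280,188)]}
C={n:pickle.load(open(n+".pkl","rb")) for n in P}
box={}
def brown(c):
    h=cv2.cvtColor(c["color"],cv2.COLOR_RGB2HSV); H,S,V=cv2.split(h)
    return ((S>90)&((H<18)|(H>172))&(V<130)).astype(np.uint8)*255
def rect(c,m,p):
    cs,_=cv2.findContours(m,cv2.RETR_EXTERNAL,cv2.CHAIN_APPROX_NONE)
    k=[x for x in cs if cv2.contourArea(x)>200 and cv2.pointPolygonTest(x,p,False)>=0]
    return k[0][:,0] if k else None
for n in P:
    m=brown(C[n])
    for i,p in enumerate(P[n]):
        k=rect(C[n],m,p)
        if k is None: print(n,i,"none"); continue
        for z in(.010,):
            zz=z+(.005 if i==0 else 0)
            w=plane(C[n],k,zz)[:,:2]*1000
            (c,s,a)=cv2.minAreaRect(w.astype(np.float32))
            print(n,i,np.round(c,1),np.round(s,1),round(a,1))
        box[n,i]=cv2.minAreaRect(k.astype(np.float32))[0]
for i in range(4):  # triangulate centres of outlines
    a,o=rays(C["top"],box["top",i]);b,q=rays(C["scene"],box["scene",i])
    a,b=a[0],b[0]; s=np.linalg.lstsq(np.c_[a,-b],q-o,rcond=None)[0]
    print("tri",i,((o+s[0]*a)*1000).round(1),((q+s[1]*b)*1000).round(1))
for n,p in(("top",(165,180)),):
    h=cv2.cvtColor(C[n]["color"],cv2.COLOR_RGB2HSV);H,S,V=cv2.split(h)
    m=((H>12)&(H<32)&(S>70)&(V>90)).astype(np.uint8)*255
    m[:, 230:]=0; m=cv2.morphologyEx(m,cv2.MORPH_OPEN,np.ones((3,3)))
    k=max(cv2.findContours(m,cv2.RETR_EXTERNAL,cv2.CHAIN_APPROX_NONE)[0],key=cv2.contourArea)[:,0]
    print("tray",cv2.minAreaRect((plane(C[n],k,.014)[:,:2]*1000).astype(np.float32)))
E
python3 m.py
```

```text
top 0 [675.8 163.2] [ 63.8 110. ] 78.9
top 1 [ 624.1 -108.1] [ 61.9 108.8] 71.6
top 2 [ 462.6 -286.3] [108.   63.1] 5.8
top 3 [ 453.2 -102.3] [77.7 78.5] 84.0
scene 0 [679.2 163. ] [ 67.5 115. ] 79.6
scene 1 [ 626.6 -108.2] [ 65.6 113.4] 71.8
scene 2 [ 465.9 -285.6] [116.6  65. ] 6.1
scene 3 [ 456.7 -102.9] [80.8 86.3] 84.1
tri 0 [677.1 165.2   7.1] [677.1 165.9   7.3]
tri 1 [ 624.2 -108.     7.8] [ 624.3 -108.7    7.8]
tri 2 [ 462.7 -287.3    4.4] [ 462.9 -288.2    4.6]
tri 3 [ 453.1 -102.3    5.4] [ 453.4 -104.3    5.4]
tray ((592.9031982421875, 184.8062744140625), (158.40072631835938, 328.67608642578125), 79.5012435913086)
```

```bash
cat >> h.py <<'E'
def to(x,y,z,a,pitch=0.,flip=None):
    """shift/turn to TCP (mm) with tool y across a frame whose long axis is at a deg; pitch lowers its -x end (deg)"""
    T=pose(); best=None
    for s in(1,-1):
        ar=np.radians(a); X=np.array([np.cos(ar),np.sin(ar),0])*s; Z=np.array([0,0,-1.]); Y=np.cross(Z,X)
        M=np.c_[X,Y,Z]
        # tilt about world left-of-row axis: +x end up
        ax=np.array([-np.sin(ar),np.cos(ar),0]); M=R.from_rotvec(-np.radians(pitch)*ax).as_matrix()@M
        r=R.from_matrix(T[:3,:3].T@M).as_rotvec()
        if best is None or np.linalg.norm(r)<np.linalg.norm(best): best=r
    d=T[:3,:3].T@(np.array([x,y,z])-T[:3,3]*1000)
    print("xyz",d.round(1).tolist(),"rot",best.round(3).tolist()); return d,best
E
python3 - <<'E'
from h import *
print(pose().round(3)); c=grab("wrist"); print(np.array(c["hand_eye"]).round(3), c["camera_matrix"])
to(610,-105,250,-18.4)
E
```

```text
[[-0.922  0.386 -0.001  0.222]
 [ 0.386  0.922 -0.001  0.53 ]
 [ 0.    -0.002 -1.     0.249]
 [ 0.     0.     0.     1.   ]]
[[-0.001 -0.95  -0.313  0.08 ]
 [ 1.    -0.001 -0.    -0.001]
 [-0.    -0.313  0.95  -0.124]
 [ 0.     0.     0.     1.   ]] [[317.79971965   0.         280.22755834]
 [  0.         317.79971965 205.19256525]
 [  0.           0.           1.        ]]
xyz [-603.3, -435.8, -0.0] rot [-0.001, -0.0, -0.076]
```

{"op": "play_rows", "data": {"xyz": [[-60,-43,0],[-120,-87,0],[-180,-130,0],[-240,-174,0],[-300,-217,0],[-360,-260,0],[-420,-303,0],[-480,-347,0],[-540,-390,0],[-603,-436,0]], "rot": [[0,0,-0.01],[0,0,-0.02],[0,0,-0.03],[0,0,-0.04],[0,0,-0.05],[0,0,-0.06],[0,0,-0.07],[0,0,-0.075],[0,0,-0.076],[0,0,-0.076]], "grip": [1,1,1,1,1,1,1,1,1,1]}}

```text
time_s: 1.4
eef_pos: [0.5486, -0.005, 0.2502]
eef_rot: [-0.0, 0.16, 0.987, 0.0]
wrist_force: [0.1, 0.2, 0.2]
opening: 0.999
grasp_force: 0.0
```

```bash
cat > w.py <<'E'
from h import *
import sys
# wrist measurement: brown outlines; plane z from argv mm
c=grab("wrist"); save(c,sys.argv[1]); z=float(sys.argv[2])/1000
h=cv2.cvtColor(c["color"],cv2.COLOR_RGB2HSV); H,S,V=cv2.split(h)
m=((S>90)&((H<18)|(H>172))&(V<130)).astype(np.uint8)*255
m=cv2.morphologyEx(m,cv2.MORPH_CLOSE,np.ones((3,3)))
for k in cv2.findContours(m,cv2.RETR_EXTERNAL,cv2.CHAIN_APPROX_NONE)[0]:
    if cv2.contourArea(k)<1500: continue
    k=k[:,0]; w=plane(c,k,z)[:,:2]*1000
    b=cv2.minAreaRect(w.astype(np.float32))
    d=c["depth"][k[:,1],k[:,0]]; D,o=rays(c,k); hz=np.median((o+D*d[:,None])[:,2])*1000
    print("px",k.mean(0).round(),"c",np.round(b[0],1),"s",np.round(b[1],1),"ang",round(b[2],1),"depth z",round(hz,1),"edge",(k.min()<3))
T=pose(); print((T[:3,3]*1000).round(1)); print(readout.get_obs()["opening"],readout.get_obs()["q"])
E
python3 w.py w1.png 10
```

```text
px [220. 251.] c [ 623.3 -111.8] s [ 60.3 106.5] ang 72.0 depth z 10.1 edge False
px [437. 226.] c [677.4 159.3] s [ 64.9 111.2] ang 79.4 depth z 14.6 edge False
px [ 42. 179.] c [ 462.7 -288.2] s [106.9  64. ] ang 5.7 depth z 10.0 edge True
px [170. 121.] c [ 453.7 -106.2] s [76.5 76. ] ang 83.8 depth z 10.0 edge False
[551.9 -11.6 250.2]
1.0027517116164755 [-0.23418204  0.12787794  1.66750593 -0.00366738  1.342584   -1.47896309]
```

```bash
python3 -c "
from h import *
to(624,-109,110,-18.3);print(readout.get_obs()['dq'])"
```

```text
xyz [-98.9, -68.7, 140.8] rot [-0.003, 0.004, -0.006]
[ 0.06797728 -0.05474449  0.07003153  0.01058922  0.01651285  0.1333455 ]
```

{"op": "play_rows", "data": {"xyz": [[-40,-27,30],[-80,-55,60],[-99,-69,100],[-99,-69,141],[-99,-69,141],[-99,-69,141],[-99,-69,141],[-99,-69,141],[-99,-69,141],[-99,-69,141]], "rot": [[0,0,-0.006],[0,0,-0.006],[-0.003,0.004,-0.006],[-0.003,0.004,-0.006],[-0.003,0.004,-0.006],[-0.003,0.004,-0.006],[-0.003,0.004,-0.006],[-0.003,0.004,-0.006],[-0.003,0.004,-0.006],[-0.003,0.004,-0.006]], "grip": [1,1,1,1,1,1,1,1,1,1]}}

```text
time_s: 2.7
eef_pos: [0.6202, -0.0997, 0.1097]
eef_rot: [-0.001, 0.157, 0.988, 0.002]
wrist_force: [-0.5, -0.3, -0.4]
opening: 1.003
grasp_force: 0.0
```

```bash
python3 w.py w2.png 10; python3 -c "
from h import *
to(621,-109,22,-18.2)"
```

```text
px [270. 213.] c [ 622.2 -109.8] s [ 63.1 110. ] ang 71.7 depth z 9.8 edge False
px [ 14. 117.] c [ 494.1 -255.9] s [37.1 78.8] ang 58.7 depth z 6.3 edge True
px [532. 138.] c [635.   92.6] s [ 10.8 212.7] ang 79.4 depth z 6.8 edge True
px [198.  25.] c [ 483.6 -109.5] s [84.2 33. ] ang 70.4 depth z 9.6 edge True
[620.1 -99.8 109.5]
1.0044984371985233 [-0.34953464  0.44955526  1.5663454   0.00314774  1.12959937 -1.60691786]
xyz [-4.0, -8.8, 87.4] rot [0.003, -0.004, 0.003]
```

View pics/w2.png

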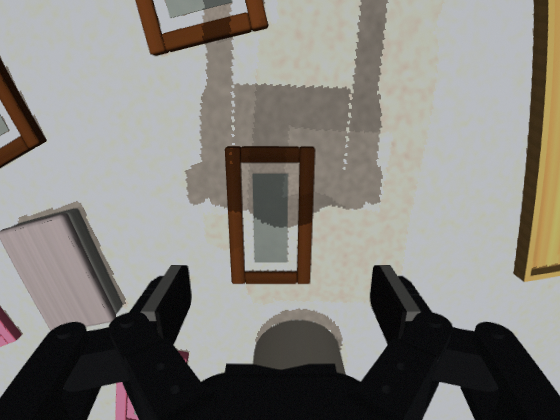

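The wrist view shows frame 1 centred at (270,213) between the fingertips (175,295) and (385,295), with the mug behind at (298,335).

```bash
python3 - <<'E'
from h import *
c=grab("wrist"); g=c["color"].max(2); d=c["depth"]
v,u=np.mgrid[255:350,140:420]; u=u.ravel();v=v.ravel(); k=np.array(c["camera_matrix"])
c["E"]=np.array(c["hand_eye"]); D,o=rays(c,np.c_[u,v]); p=(o+D*d[v,u][:,None])*1000
s=(p[:,2]<40)&(d[v,u]>0)
for sg in(-1,1):
    q=p[s&(p[:,1]*sg>20)]; print(sg,len(q),"zmax",np.percentile(q[:,2],[50,90,97,99.5]).round(1)); t=q[q[:,2]>np.percentile(q[:,2],90)]; print(t.mean(0).round(1), t.min(0).round(1),t.max(0).round(1))
to(622,-110,45,-18.2)
E
```

```text
-1 3403 zmax [-21.7  -3.    1.6   4.4]
[  2.5 -45.2   0.5] [-11.6 -55.7  -3. ] [ 11.2 -43.6   5.8]
1 3312 zmax [-21.4  -3.1   1.8   4.7]
[ 2.5 42.6  0.5] [-11.6  40.6  -3.1] [11.2 53.7  7.3]
xyz [-5.2, -9.3, 64.3] rot [0.003, -0.004, 0.003]
```

{"op": "play_rows", "data": {"xyz": [[-5,-9,30],[-5,-9,64],[-5,-9,64],[-5,-9,64],[-5,-9,64],[-5,-9,64],[-5,-9,64],[-5,-9,64],[-5,-9,64],[-5,-9,64]], "rot": [[0.003,-0.004,0.003],[0.003,-0.004,0.003],[0.003,-0.004,0.003],[0.003,-0.004,0.003],[0.003,-0.004,0.003],[0.003,-0.004,0.003],[0.003,-0.004,0.003],[0.003,-0.004,0.003],[0.003,-0.004,0.003],[0.003,-0.004,0.003]], "grip": [0.88,0.88,0.88,0.88,0.88,0.88,0.88,0.88,0.88,0.88]}}

```text
time_s: 4.05
eef_pos: [0.6219, -0.1096, 0.0452]
eef_rot: [-0.0, 0.158, 0.987, 0.0]
wrist_force: [0.9, 0.3, 0.0]
opening: 0.88
grasp_force: 0.0
```

```bash
python3 - <<'E'
from h import *
c=grab("wrist"); save(c,"w3.png"); d=c["depth"]; W=dict(c)
v,u=np.mgrid[240:350,140:420]; u=u.ravel();v=v.ravel()
c["E"]=np.array(c["hand_eye"]); D,o=rays(c,np.c_[u,v]); p=(o+D*d[v,u][:,None])*1000
s=(p[:,2]<20)&(d[v,u]>0)
for sg in(-1,1):
    q=p[s&(p[:,1]*sg>20)]; t=q[q[:,2]>np.percentile(q[:,2],95)]; print(sg,np.percentile(q[:,2],[97,99,99.5,99.9]).round(1), t.mean(0).round(1), np.abs(t).min(0).round(1))
E
python3 w.py w3.png 10; python3 -c "
from h import *
to(622,-110,14,-18.2)"
```

```text
-1 [4.3 6.9 8.3 9. ] [  2.4 -40.    5.2] [ 0.  38.5  2.4]
1 [4.6 7.3 8.1 9.5] [ 2.1 37.   5.4] [ 0.1 35.8  2.6]
px [283. 240.] c [ 622.1 -109.7] s [ 63.2 109.6] ang 71.8 depth z 9.8 edge False
px [161.   7.] c [ 491.5 -123.6] s [52.8 11.8] ang 69.5 depth z 8.7 edge True
[ 621.9 -109.6   45.2]
0.8842981189279405 [-3.62095998e-01  5.45677355e-01  1.57785005e+00 -2.81095534e-05
  1.01817837e+00 -1.61506685e+00]
xyz [-0.2, -0.3, 31.2] rot [-0.0, -0.0, -0.0]
```

View pics/w3.png

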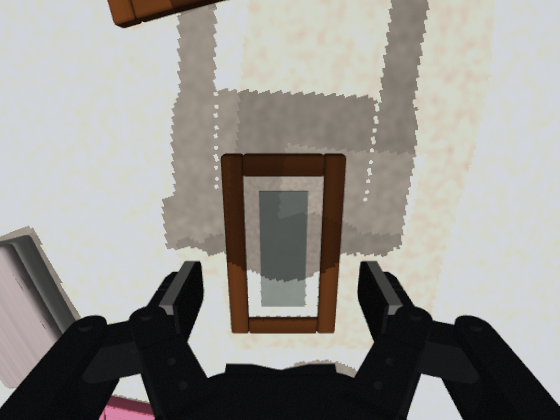

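Frame 1 sits between the fingertips (outline 222–345 across, 155–332 down), square with the fingers; descend and grip.

{"op": "play_rows", "data": {"xyz": [[6,0,12],[6,0,24],[6,0,31],[6,0,31],[6,0,31],[6,0,31],[6,0,31],[6,0,31],[6,0,31],[6,0,31]], "rot": [[0,0,0],[0,0,0],[0,0,0],[0,0,0],[0,0,0],[0,0,0],[0,0,0],[0,0,0],[0,0,0],[0,0,0]], "grip": [0.88,0.88,0.88,0.88,0.8,0.7,0.6,0.6,0.6,0.6]}}

```text
time_s: 5.4
eef_pos: [0.617, -0.108, 0.0152]
eef_rot: [0.001, 0.158, 0.987, -0.0]
wrist_force: [0.5, -0.8, 6.1]
opening: 0.723
grasp_force: 65.8
```

```bash
python3 -c "
from h import *
to(560,30,190,-11)"
```

```text
xyz [97.0, 113.3, -175.0] rot [-0.0, 0.002, -0.126]
```

{"op": "play_rows", "data": {"xyz": [[0,0,-20],[0,0,-50],[20,20,-90],[50,60,-130],[80,90,-165],[97,113,-175],[97,113,-175],[97,113,-175],[97,113,-175],[97,113,-175]], "rot": [[0,0,0],[0,0,0],[0,0,-0.04],[0,0,-0.08],[0,0,-0.12],[0,0,-0.126],[0,0,-0.126],[0,0,-0.126],[0,0,-0.126],[0,0,-0.126]], "grip": [0.6,0.6,0.6,0.6,0.6,0.6,0.6,0.6,0.6,0.6]}}

```text
time_s: 6.65
eef_pos: [0.5593, 0.0291, 0.1886]
eef_rot: [-0.001, 0.096, 0.995, -0.0]
wrist_force: [0.6, 0.4, -0.9]
opening: 0.726
grasp_force: 65.6
```

```bash
python3 w.py w4.png 15;  python3 -c "
from h import *
o=readout.get_obs();print(o['dq'],o['grasp_force'])"
```

```text
px [423. 262.] c [673.2 159.9] s [ 66.8 112.5] ang 79.0 depth z 14.6 edge False
px [280. 272.] c [669.2   6.3] s [146.3 245.8] ang 78.9 depth z 183.4 edge False
px [122. 102.] c [ 452.7 -100.2] s [80.4 77.9] ang 84.0 depth z 9.7 edge False
[559.3  29.2 188.7]
0.7303833823024694 [-1.59653137e-01  2.11434145e-01  1.70176590e+00 -6.15284248e-05
  1.22944377e+00 -1.53748584e+00]
[ 3.86841091e-03 -2.22554935e-03  2.83219528e-04 -1.65366975e-06
 -2.31389143e-04  2.14880225e-03] 65.55039882659912
```

View pics/w4.png

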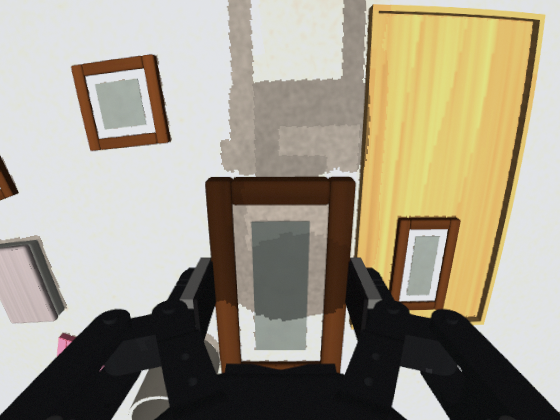

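The held frame is square in the fingers at (280,275); frame_first is clear at (425,262) in the tray, the empty end upward in the picture.

```bash
python3 -c "
from h import *
to(595.4,175.7,65,-11,7.9)"
```

```text
xyz [-7.4, 150.7, 123.6] rot [-0.0, -0.139, -0.001]
```

{"op": "play_rows", "data": {"xyz": [[-2,40,10],[-4,80,30],[-6,120,60],[-7,151,90],[-7,151,124],[-7,151,124],[-7,151,124],[-7,151,124],[-7,151,124],[-7,151,124]], "rot": [[0,-0.03,0],[0,-0.06,0],[0,-0.1,0],[0,-0.139,0],[0,-0.139,0],[0,-0.139,0],[0,-0.139,0],[0,-0.139,0],[0,-0.139,0],[0,-0.139,0]], "grip": [0.6,0.6,0.6,0.6,0.6,0.6,0.6,0.6,0.6,0.6]}}

```text
time_s: 7.95
eef_pos: [0.5955, 0.1767, 0.0661]
eef_rot: [0.07, 0.096, 0.993, -0.007]
wrist_force: [0.4, 0.1, -1.0]
opening: 0.726
grasp_force: 65.7
```

```bash
python3 - <<'E'
from h import *
to(595.4,175.7,28,-11,7.9); T=pose(); print((T[:3,3]*1000).round(1), T[:3,0].round(3))
# held frame's outline in tool coordinates from wrist depth
c=grab("wrist"); save(c,"w5.png"); h=cv2.cvtColor(c["color"],cv2.COLOR_RGB2HSV);H,S,V=cv2.split(h)
m=((S>90)&((H<18)|(H>172))&(V<130)); v,u=np.nonzero(m); d=c["depth"][v,u]
D,o=rays(c,np.c_[u,v]); w=(o+D*d[:,None]); c["E"]=np.array(c["hand_eye"]); D,o=rays(c,np.c_[u,v]); p=(o+D*d[:,None])*1000
s=(abs(p[:,1])<40)&(abs(p[:,2])<25)&(p[:,0]<70)
q=p[s]; print("x",np.percentile(q[:,0],[1,99,100]).round(1),"y",np.percentile(q[:,1],[1,99]).round(1)); f=q[q[:,0]>0]; print("z",np.percentile(q[:,2],[5,50,95]).round(1), np.polyfit(q[:,0],q[:,2],1).round(3))
E
```

```text
xyz [5.3, -1.0, 37.7] rot [0.0, 0.002, -0.0]
[595.5 176.7  66.1] [-0.972  0.189 -0.14 ]
x [-51.6  48.3  48.6] y [-32.8  29.6]
z [4.1 5.1 7.1] [4.000e-03 5.206e+00]
```

{"op": "play_rows", "data": {"xyz": [[1,0,10],[3,-1,20],[4,-1,28],[5,-1,33],[5,-1,36],[5,-1,38],[5,-1,38],[5,-1,38],[5,-1,38],[5,-1,38]], "rot": [[0,0,0],[0,0,0],[0,0,0],[0,0,0],[0,0,0],[0,0,0],[0,0,0],[0,0,0],[0,0,0],[0,0,0]], "grip": [0.6,0.6,0.6,0.6,0.6,0.6,0.6,0.6,0.6,0.6]}}

```text
time_s: 9.25
eef_pos: [0.5952, 0.1758, 0.0271]
eef_rot: [0.069, 0.096, 0.993, -0.007]
wrist_force: [-0.5, 0.0, -0.0]
opening: 0.729
grasp_force: 65.7
```

{"op": "play_rows", "data": {"xyz": [[0,0,1],[0,0,1],[0,0,1],[0,0,1],[0,0,1],[0,0,1],[0,0,-15],[0,0,-40],[0,0,-80],[0,0,-120]], "rot": [[0,0,0],[0,0,0],[0,0,0],[0,0,0],[0,0,0],[0,0,0],[0,0,0],[0,0.03,0],[0,0.08,0],[0,0.139,0]], "grip": [0.6,0.75,0.82,0.9,0.9,0.9,0.9,0.9,0.9,0.9]}}

```text
time_s: 10.5
eef_pos: [0.5784, 0.1792, 0.1481]
eef_rot: [-0.001, 0.096, 0.995, 0.0]
wrist_force: [0.8, 0.0, -0.8]
opening: 0.901
grasp_force: 0.0
```

```bash
python3 w.py w6.png 15; python3 -c "
from h import *
to(463,-287,150,5.8)"
```

```text
px [279. 249.] c [637.9 165.9] s [ 69.3 185.1] ang 80.5 depth z 14.5 edge False
[582.1 179.5 154.6]
0.9012208309456595 [ 1.03843684e-01  3.48944641e-01  1.60287436e+00  1.48512684e-03
  1.18345739e+00 -1.27609122e+00]
xyz [28.1, -480.7, 2.9] rot [0.002, 0.006, -0.293]
```

View pics/w6.png

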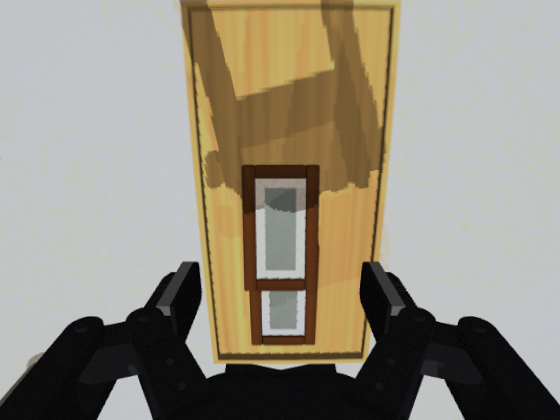

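The placed frame (242–318, 165–290) overlaps frame_first (252–315, to 343) in line, covering about a third. Now the second frame.

{"op": "play_rows", "data": {"xyz": [[3,-50,0],[6,-100,0],[9,-150,0],[12,-210,1],[15,-260,1],[18,-320,2],[21,-370,2],[24,-420,3],[28,-481,3],[28,-481,3]], "rot": [[0,0,-0.03],[0,0,-0.06],[0,0,-0.1],[0,0,-0.14],[0,0,-0.18],[0,0,-0.22],[0,0,-0.26],[0.002,0.006,-0.293],[0.002,0.006,-0.293],[0.002,0.006,-0.293]], "grip": [0.9,0.9,0.9,0.9,0.9,0.9,0.9,0.9,0.9,0.9]}}

```text
time_s: 11.8
eef_pos: [0.4589, -0.2921, 0.1441]
eef_rot: [-0.002, -0.048, 0.999, -0.002]
wrist_force: [0.6, 0.6, -0.0]
opening: 0.897
grasp_force: 0.0
```

```bash
python3 w.py w7.png 10; python3 -c "
from h import *
to(463,-287,60,5.8)"
```

```text
px [490. 209.] c [ 451.7 -106.7] s [83.7 79.2] ang 83.8 depth z 9.9 edge False
px [287. 198.] c [ 460.4 -288.3] s [109.1  62.5] ang 5.6 depth z 10.2 edge False
[ 459.2 -289.8  143.7]
0.9012278810057095 [-0.77860136  0.23388881  1.77592751 -0.00595296  1.13334211 -2.44437143]
xyz [-4.5, 2.6, 83.7] rot [-0.002, -0.005, -0.004]
```

{"op": "play_rows", "data": {"xyz": [[-1,1,30],[-2,2,60],[-2,2,95],[-2,2,95],[-2,2,95],[-2,2,95],[-2,2,95],[-2,2,95],[-2,2,95],[-2,2,95]], "rot": [[-0.002,-0.005,-0.002],[-0.002,-0.005,-0.002],[-0.002,-0.005,-0.002],[-0.002,-0.005,-0.002],[-0.002,-0.005,-0.002],[-0.002,-0.005,-0.002],[-0.002,-0.005,-0.002],[-0.002,-0.005,-0.002],[-0.002,-0.005,-0.002],[-0.002,-0.005,-0.002]], "grip": [0.9,0.9,0.9,0.9,0.9,0.9,0.9,0.9,0.9,0.9]}}

```text
time_s: 13.1
eef_pos: [0.4608, -0.2859, 0.0478]
eef_rot: [-0.001, -0.052, 0.999, 0.0]
wrist_force: [-0.0, -0.1, -0.3]
opening: 0.904
grasp_force: 0.0
```

```bash
python3 w.py w8.png 10; python3 -c "
from h import *
to(455,-288.5,14.5,5.6)"
```

```text
px [530. 261.] c [ 457.3 -139. ] s [97.8 47.9] ang 23.8 depth z 9.3 edge False
px [278. 238.] c [ 460.7 -288.7] s [110.5  63.2] ang 5.7 depth z 9.9 edge False
[ 460.8 -285.9   47.7]
0.9011761816396143 [-7.74022781e-01  3.84315850e-01  1.81594217e+00 -3.94109113e-04
  9.42861248e-01 -2.44770601e+00]
xyz [6.0, -2.0, 33.2] rot [0.001, -0.001, 0.005]
```

{"op": "play_rows", "data": {"xyz": [[6,-2,12],[6,-2,24],[6,-2,33],[6,-2,33],[6,-2,33],[6,-2,33],[6,-2,33],[6,-2,33],[6,-2,33],[6,-2,33]], "rot": [[0,0,0.005],[0,0,0.005],[0,0,0.005],[0,0,0.005],[0,0,0.005],[0,0,0.005],[0,0,0.005],[0,0,0.005],[0,0,0.005],[0,0,0.005]], "grip": [0.88,0.88,0.88,0.88,0.8,0.7,0.6,0.6,0.6,0.6]}}

```text
time_s: 14.4
eef_pos: [0.4557, -0.2889, 0.0156]
eef_rot: [-0.0, -0.049, 0.999, -0.0]
wrist_force: [0.7, -0.0, 5.8]
opening: 0.726
grasp_force: 65.9
```

```bash
python3 -c "
from h import *
to(420,60,190,-11)"
```

```text
xyz [1.3, 350.7, -174.5] rot [-0.0, -0.0, 0.29]
```

{"op": "play_rows", "data": {"xyz": [[0,0,-20],[0,0,-60],[0,0,-100],[-20,50,-140],[-40,105,-174],[-60,160,-174],[-80,215,-174],[-95,270,-174],[-105,310,-174],[-105,310,-174]], "rot": [[0,0,0],[0,0,0],[0,0,0],[0,0,0.06],[0,0,0.12],[0,0,0.18],[0,0,0.24],[0,0,0.29],[0,0,0.29],[0,0,0.29]], "grip": [0.6,0.6,0.6,0.6,0.6,0.6,0.6,0.6,0.6,0.6]}}

```text
time_s: 15.65
eef_pos: [0.5291, 0.033, 0.1886]
eef_rot: [-0.001, 0.094, 0.996, 0.001]
wrist_force: [-0.5, 0.0, -0.5]
opening: 0.724
grasp_force: 65.6
```

{"op": "play_rows", "data": {"xyz": [[0,0,0],[0,0,0],[0,0,0],[0,0,0],[0,0,0],[0,0,0],[0,0,0],[0,0,0],[0,0,0],[0,0,0]], "rot": [[0,0,0],[0,0,0],[0,0,0],[0,0,0],[0,0,0],[0,0,0],[0,0,0],[0,0,0],[0,0,0],[0,0,0]], "grip": [0.6,0.6,0.6,0.6,0.6,0.6,0.6,0.6,0.6,0.6]}}

```text
time_s: 16.9
eef_pos: [0.5294, 0.0302, 0.1889]
eef_rot: [-0.001, 0.096, 0.995, 0.0]
wrist_force: [-0.8, -0.2, -0.3]
opening: 0.722
grasp_force: 65.6
```

```bash
python3 w.py w9.png 15; python3 - <<'E'
from h import *
c=grab("top"); save(c,"top2.png")
h=cv2.cvtColor(c["color"],cv2.COLOR_RGB2HSV); H,S,V=cv2.split(h)
m=((S>90)&((H<18)|(H>172))&(V<130)).astype(np.uint8)*255
for k in cv2.findContours(m,cv2.RETR_EXTERNAL,cv2.CHAIN_APPROX_NONE)[0]:
    if cv2.contourArea(k)>800 and k[:,0,0].mean()<230 and k[:,0,0].mean()>100:
        w=plane(c,k[:,0],.015)[:,:2]*1000; print(k[:,0].mean(0),cv2.minAreaRect(w.astype(np.float32)))
        u=np.array([np.cos(-.192),np.sin(-.192)]); print("lower end along row from first centre (top est)", ((w-[675.8,163.2])@u).min(), ((w-[675.8,163.2])@u).max())
E
```

```text
px [430. 244.] c [624.4 171.7] s [ 73.5 155.2] ang 80.0 depth z 15.2 edge False
px [281. 272.] c [639.8   8.6] s [148.4 246.1] ang 78.9 depth z 183.3 edge False
px [134. 132.] c [ 452.  -100.3] s [80.2 77.9] ang 83.8 depth z 9.9 edge False
[529.4  30.3 188.9]
0.7250021629920832 [-1.67239405e-01  1.46926774e-01  1.77675628e+00  5.95719012e-04
  1.21928374e+00 -1.54656529e+00]
```

View pics/w9.png

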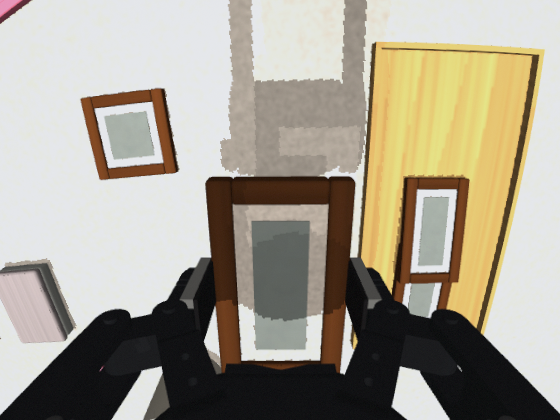

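Frame 1 in the tray shows corners at about (405,178), (468,178), (458,283), (399,283); the held frame is square in the fingers.

```bash
python3 - <<'E'
from h import *
c=grab("wrist")
lo=plane(c,[(405,178),(468,178)],.015)*1000; hi=plane(c,[(399,282),(459,282)],.030)*1000
print(lo.round(1),hi.round(1)); l=lo.mean(0)[:2];h=hi.mean(0)[:2]; d=h-l
print(np.linalg.norm(d),np.degrees(np.arctan2(d[1],d[0])),(l+h)/2, np.linalg.norm(lo[0]-lo[1]))
u=np.array([np.cos(-.192),np.sin(-.192)]);v=np.array([-u[1],u[0]])
for p in(l,h,(l+h)/2): print((p-[674,160.5])@u,(p-[674,160.5])@v)
E
```

```text
[[542.7 149.8  15. ]
 [554.6 212.9  15. ]] [[647.7 131.1  30. ]
 [661.7 194.9  30. ]]
107.60394707334152 -9.840240747441172 [601.68840443 172.16120254] 64.23934946342219
-126.99899476871556 -3.4414644431119794
-19.417120880002873 -1.2620525142649917
-73.20805782435922 -2.3517584786884993
```

```bash
python3 -c "
from h import *
to(524,188.6,65,-10.6,7.9)"
```

```text
xyz [35.3, 154.4, 124.1] rot [0.0, -0.139, -0.007]
```

{"op": "play_rows", "data": {"xyz": [[9,40,10],[18,80,30],[27,120,60],[35,154,90],[35,154,124],[35,154,124],[35,154,124],[35,154,124],[35,154,124],[35,154,124]], "rot": [[0,-0.03,0],[0,-0.06,0],[0,-0.1,-0.007],[0,-0.139,-0.007],[0,-0.139,-0.007],[0,-0.139,-0.007],[0,-0.139,-0.007],[0,-0.139,-0.007],[0,-0.139,-0.007],[0,-0.139,-0.007]], "grip": [0.6,0.6,0.6,0.6,0.6,0.6,0.6,0.6,0.6,0.6]}}

```text
time_s: 18.3
eef_pos: [0.5247, 0.188, 0.0657]
eef_rot: [0.069, 0.092, 0.993, -0.006]
wrist_force: [0.4, -0.3, -0.6]
opening: 0.732
grasp_force: 65.7
```

```bash
python3 -c "
from h import *
to(524,188.6,28,-10.6,7.9);print(pose()[:3,3])"
```

```text
xyz [6.0, 0.4, 37.3] rot [0.0, 0.001, -0.0]
[0.52473312 0.18800684 0.06574928]
```

{"op": "play_rows", "data": {"xyz": [[1,0,10],[3,0,20],[4,0,28],[5,0,33],[6,0,36],[6,0,37],[6,0,38],[6,0,38],[6,0,38],[6,0,38]], "rot": [[0,0,0],[0,0,0],[0,0,0],[0,0,0],[0,0,0],[0,0,0],[0,0,0],[0,0,0],[0,0,0],[0,0,0]], "grip": [0.6,0.6,0.6,0.6,0.6,0.6,0.6,0.6,0.6,0.6]}}

```text
time_s: 19.55
eef_pos: [0.5237, 0.1884, 0.027]
eef_rot: [0.069, 0.092, 0.993, -0.006]
wrist_force: [-3.2, -0.3, 5.8]
opening: 0.727
grasp_force: 66.4
```

Light contact (6 N): set down. Release and retreat.

{"op": "play_rows", "data": {"xyz": [[0,0,0],[0,0,0],[0,0,0],[0,0,0],[0,0,0],[0,0,0],[0,0,-15],[0,0,-50],[0,0,-90],[0,0,-130]], "rot": [[0,0,0],[0,0,0],[0,0,0],[0,0,0],[0,0,0],[0,0,0],[0,0,0],[0,0.03,0],[0,0.08,0],[0,0.139,0]], "grip": [0.7,0.75,0.82,0.9,0.9,0.9,0.9,0.9,0.9,0.9]}}

```text
time_s: 20.8
eef_pos: [0.5055, 0.1918, 0.1578]
eef_rot: [-0.001, 0.092, 0.996, 0.0]
wrist_force: [1.2, -0.6, -0.4]
opening: 0.901
grasp_force: 0.0
```

{"op": "play_rows", "data": {"xyz": [[60,0,0],[110,0,0],[110,0,0],[110,0,0],[110,0,0],[110,0,0],[110,0,0],[110,0,0],[110,0,0],[110,0,0]], "rot": [[0,0,0],[0,0,0],[0,0,0],[0,0,0],[0,0,0],[0,0,0],[0,0,0],[0,0,0],[0,0,0],[0,0,0]], "grip": [0.9,0.9,0.9,0.9,0.9,0.9,0.9,0.9,0.9,0.9]}}

```text
time_s: 22.05
eef_pos: [0.3979, 0.2118, 0.1555]
eef_rot: [-0.001, 0.092, 0.996, 0.0]
wrist_force: [-0.2, 0.4, 1.0]
opening: 0.898
grasp_force: 0.0
```

```bash
python3 - <<'E'
from h import *
c=grab("scene"); save(c,"s2.png"); cv2.imwrite("pics/s2c.png",cv2.resize(c["color"][150:350,320:480,::-1],None,fx=3,fy=3,interpolation=2)[:600])
E
```

```text
(no output)
```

View pics/s2c.png

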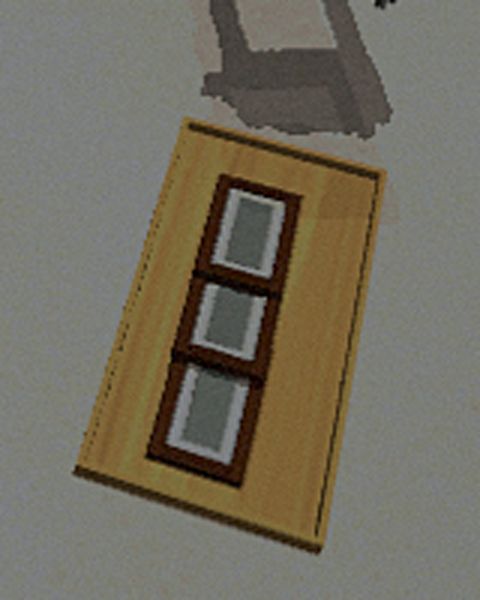

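The row shows first, middle and last frames in line; their far ends at crop y≈(457–484), (355–380), (270–293). Quick number check, then hand in.

```bash
python3 - <<'E'
from h import *
c=grab("scene")
u=np.array([np.cos(-.192),np.sin(-.192)]);v=np.array([-u[1],u[0]]); ref=None
for n,p,z in(("first",[(150,454),(241,480)],.015),("mid",[(173,354),(263,378)],.030),("last",[(194,270),(281,291)],.030),("last low",[(223,177),(301,196)],.015)):
    w=plane(c,np.array(p)/3+[320,150],z)[:,:2].mean(0)*1000
    ref=w if ref is None else ref; print(n,((w-ref)@u).round(1),((w-ref)@v).round(1))
E
```

```text
first 0.0 0.0
mid -70.6 -3.2
last -145.6 -4.8
last low -252.3 -3.8
```

```bash
python3 -c "
from bench import ctrl
print(ctrl.hand_in())"
```

```text
the job is handed in; nothing more can be done
None
```

Both loose frames lie in the tray as a straight shingled row, with centres about 71 mm and 146 mm along from frame_first and under 5 mm sideways by my last measurement; I handed the job in about 22 s into the 51 s and got no verdict back.

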